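Fan cleaning: hang up the grille, free the spinner cap

TASK

The shop's box fan lies on its back to be cleaned. Take its wire grille out of the stand by the knob, hook it over the rail well away from the dark band (a hand's width or more), slide it along without lifting it off until its hook is centred on the band, and let go of it so that it hangs there. Then free the fan's twist-lock cap: nothing shows whether it unscrews clockwise or anticlockwise, so try one way and, if it stops almost at once, the other; once it is turned free lift it straight off and finish holding it still in the gripper about a hand's width above its seat over the fan, leaving the other things on the table where they are.

Things in the scene. Friction and masses are not known exactly. Their poses are not given: they have to be found in the camera images.
- grille: Upright square steel wire grille, 160 wide (y) x 130 tall x 8 mm thick (x), about 0.16 kg, with a hook and a knob on top, 225 mm in all. Origin: centre of its lower edge; z up. It starts in the stand's slot, lower edge 10 mm above the table; lift it 45 mm or more straight up to clear the slot.
- grille_hook (a point): Inner top of the hook's mouth, 175 mm above the grille's origin; it rests on the bar's top when hung. Hook: upside-down J, 12 mm wide, mouth 20 mm in x; stem on the -x side down to the grille, lip on the +x side ending 14 mm below this point, 27 mm of free height from lip end to grille. Goes over the bar from the -x side: lip above the bar, travel +x till the bar is under the mouth, then lower.
- grille_knob (a point): Middle of the black square grip knob on top of the hook, 206 mm above the grille's origin; the knob is 16 x 16 mm, from 183 to 225 mm.
- stand: White slotted stand that holds the grille at the start, 60 (x) x 180 (y) mm, 50 mm tall, fixed; origin at its underside's centre; slot along its y, 10 mm wide, floor 10 mm up.
- rail: Fixed steel rail: one round bar, 12 mm diameter, along the rail's y axis, its centre 210 mm above the table, on two 16 mm posts 430 mm apart (at y -215 and +215). Origin: on the table midway between the posts. Its -x side faces the robot.
- rail_top (a point): Top of the rail's bar, midway between the posts, 216 mm above the table. Axes as the rail.
- mark: Dark rubber band round the bar, 26 mm long, 15 mm across, only a mark: the hook slides over it freely. Origin: its middle, on the bar's axis; y along the bar. Up to 100 mm to either side of the rail's middle.
- fan: Fixed white box fan on its back, 180 x 180 x 50 mm; grey hub (96 mm across) whose top, the cap's seat, is 58 mm above the table. Origin: underside's centre; z up. Two claws at the hub's +x and -x hold the cap's ears down: 16 mm wide, 31 to 47 mm from the axis, up to 23 mm above the seat.
- cap: Grey cap, 0.1 kg, on the fan's hub. Origin: its underside's centre, z up. Round knob, 36 mm across, 13 to 55 mm up, top at 60; 60 mm flange with two ears along x (82 mm over them) under the claws, locked within 3 degrees of the fan's yaw. One way it hits a hard stop within 15 degrees (fingers slip round it); the other way it turns easily and lifts off from 35 degrees; turn it 50 to 80.
- bottle: Bystander, loose, leave alone: green drink bottle, 64 mm across, 210 mm tall. Origin at its underside.
- jar: Bystander, loose, leave alone: amber jar, 80 mm across, 110 mm tall. Origin at its underside.
- can: Bystander, loose, leave alone: green drinks can, 66 mm across, 115 mm tall. Origin at its underside.
- bundle: Bystander, loose, leave alone: banded bundle of paper notes, 150 x 70 x 22 mm. Origin at its underside.
- calculator: Bystander, loose, leave alone: black pocket calculator, 150 x 100 x 18 mm. Origin at its underside.
- screwdriver: Bystander, loose, leave alone: screwdriver lying flat. Origin at its underside.
- cup: Bystander, loose, leave alone: white cup, 76 mm across, 85 mm tall. Origin at its underside.
Not all that is in view belongs to the job. There is more than one size of the stand; the one meant has the size given above. Several things have the shape of the grille; the one meant has the colours described above.

How it is judged:
By the outcome, as a careful person would: the job done as asked, in the order asked, and still so for the second after the job is handed in, while the arm keeps its last pose, push and grip.
It also fails if it takes over 51 s, if anything falls off the work surface, if the arm or the gripper's body presses on something with over 40 N, if the wrist force passes 120 N, or if a joint passes its speed limit or range.

ROBOT

A 6-joint arm with a two-finger parallel gripper is mounted at the origin on the work surface. World frame = base frame: x ahead of the robot, y to its left, z up, the work surface at z = 0. Lengths are in m, angles in rad, forces in N, time in s.
With the tool pointing down it reaches from about 0.275 to 0.775 m from the base axis. Payload 14.6 kg.
Tool frame: the origin (TCP) lies midway between the tips of the shut fingers; the grasp point (between the pads) lies 19 mm behind it (r.tcp_to_grasp is the distance from the TCP to the grasp point, in m); x points along the fingers, y is the direction in which the jaws open and shut, and the axes are right-handed (so a half turn about x gives the same grasp; the last joint's range is limited). The gripper opens to 85 mm and grips with 20 to 120 N. Pads are 22 mm wide; open, the fingers measure 114 mm over their backs; the gripper's body (76 mm by 85 mm) begins 54 mm behind the grasp point. The pads swing forward as they close: fully open they stand 13 mm farther back than shut.
Start: joints at [0.992, 0.263, -0.048, 1.259, 0, 1.415], TCP at [0.216, 0.479, 0.231] pointing down, gripper open.
Joint ranges: [-2.65, 2.65], [-0.89, 1.7], [-1.18, 1.37], [-2.13, 2.11], [-1.35, 1.29], [-3.14, 3.14]. Speed limits (rad/s): [1.89, 1.89, 2.57, 2.79, 3.14, 3.14].

INTERFACE

Orientations are given as a unit quaternion [w, x, y, z].
In Python, from plant import r, eyes gives the robot as it stands.
- The arm moves only by the tool arm_command, never from a script. Its argument "series" is a list of rows, each a list of 6 numbers: the shift along the world's x, y, z in cm, then the turn, a rotation vector about the world's x, y, z in degrees. A call has 1 to 20 rows; each row is the pose to reach, as a shift and turn from the pose measured when the call began; what a row does not reach only later rows make up. A row lasts 1/12 s, in which the tool goes at most 41.7 mm and 7.16 degrees, less where a joint would pass 70% of its speed; a pose out of reach is approached as far as the arm can. A call with a gripper value outside its range is refused whole. "fingers" is the finger opening in cm, from 0 to 8.54, set as the call begins (left out, the last holds). The fingers move at their own pace and stop on an object; the grip force is fixed at half the most. Time passes only in rows, so rows that repeat a pose let the fingers close. It gives the time, the measured TCP pose, the force and the opening at its end, in the units of the state.
- r.get_obs(): the state, without advancing time (a new reading comes with each control period).
- eyes.camera(name): name is "side" or "top"; returns a dict with "img" (480x640x3 uint8, red, green, blue), "depth" (480x640 float32, m along the optical axis (not along the pixel's ray), 0 where there is no reading), "intrinsics" (3x3 intrinsics, pixels), "R" (3x3) and "t" (3): a world point X has camera coordinates R X + t. Camera axes: x right, y down, z forward; pixel columns grow to the right and rows downward; lengths in m; the calibration is good to about 2 mm. A picture is of the moment at which its call begins.
- r.hand_in(): hands the job in, once; it reports no verdict.
The state is a dict: "clock": time; "joints": joint angles; "joint_vel": joint speeds; "joint_torque": joint torques, N m; "ee_pos": TCP position; "ee_rot": TCP orientation; "contact_force": force on the tool from outside, world axes, zero at the start; "ft_torque": the same for the moment, N m; "opening": opening from 0.0 (shut) to 1.0 (fully open).
Only numpy, scipy, OpenCV 4.12 (cv2) and the standard library are available. Lean on these libraries where they do the work, as an engineer would, in place of code of your own. Each camera call takes 0.05 s, during which the arm holds its last target. There are 200 camera calls.

## Working session

There is one attempt and no reset: what is moved stays moved. The work goes in short steps, Python scripts to look and compute and a tool call to move; the robot and the scene stay as the last step left them, time stands still between calls to the robot, and variables do not carry over. Pictures are saved under pics/ and viewed, about 8 in all and at most 12, crops included, and the job is handed in when it is done.

Besides the shell and the picture viewer there is one more tool, called after "Request:" as name(argument=value, ...) on one line, values as JSON. arm_command: Moves the arm, as the interface text tells. Its arguments: {"type":"object","properties":{"series":{"type":"array"},"fingers":{"type":"number"}},"required":["series"]}

```bash
mkdir -p pics; ls; cat > h.py <<'E'
import numpy as np, cv2
from plant import r, eyes
def snap(name):
    c=eyes.camera(name); np.savez(''+name+'.npz',**c); return c
def load(name): return dict(np.load(''+name+'.npz'))
def pts(c):
    K=c["intrinsics"];d=c["depth"];v,u=np.mgrid[0:480,0:640]
    P=np.stack([(u-K[0,2])/K[0,0]*d,(v-K[1,2])/K[1,1]*d,d],-1)
    W=(P-c["t"])@c["R"]; W[d==0]=np.nan; return W
def ray(c,u,v,z):
    K=c["intrinsics"];o=-c["R"].T@c["t"];q=c["R"].T@np.array([(u-K[0,2])/K[0,0],(v-K[1,2])/K[1,1],1.])
    return o+q*(z-o[2])/q[2]
def proj(c,X):
    p=c["intrinsics"]@(c["R"]@np.array(X)+c["t"]); return p[:2]/p[2]
E
python3 - <<'E'
from h import *
for n in ("top","side"):
    c=snap(n); cv2.imwrite(f'pics/{n}0.png',c["img"][...,::-1]); print(n,c["intrinsics"][0],-c["R"].T@c["t"],c["R"][2])
print(r.get_obs())
E
```

```text
pics
top [487.91210675   0.         320.39430431] [0.3764816  0.05311712 1.22678855] [ 1.35817359e-01  2.31068229e-04 -9.90733865e-01]
side [547.74385654   0.         315.73443065] [ 0.20749432 -1.070817    0.80895265] [ 0.2174118   0.83841631 -0.49979015]
{'clock': 0.1, 'joints': array([ 9.91724088e-01,  2.63477151e-01, -4.88449782e-02,  1.25940403e+00,
        1.41791192e-05,  1.41551342e+00]), 'joint_vel': array([-1.25715683e-03, -7.12301440e-06,  3.09886839e-03, -8.04704577e-04,
       -2.32804793e-03,  5.48008191e-04]), 'joint_torque': array([ 3.14684017e-03, -6.38576174e+01,  3.85063255e+01,  9.93600843e-03,
       -7.63770504e-05,  8.37843544e-06]), 'ee_pos': array([0.21575194, 0.47836131, 0.23088258]), 'ee_rot': array([ 0.691169  ,  0.14840839,  0.69141439, -0.14901846]), 'contact_force': array([-0.42278424, -0.07594613, -0.04603008]), 'ft_torque': array([-0.01652128,  0.0317438 ,  0.00325546]), 'opening': 1.0015073216548904}
```

View pics/top0.png

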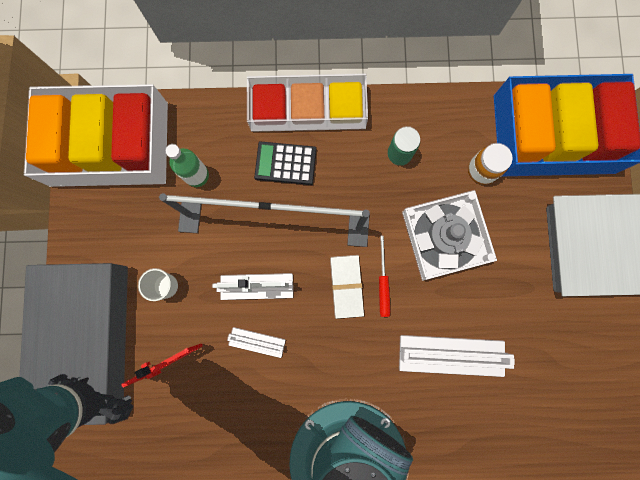

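View pics/side0.png

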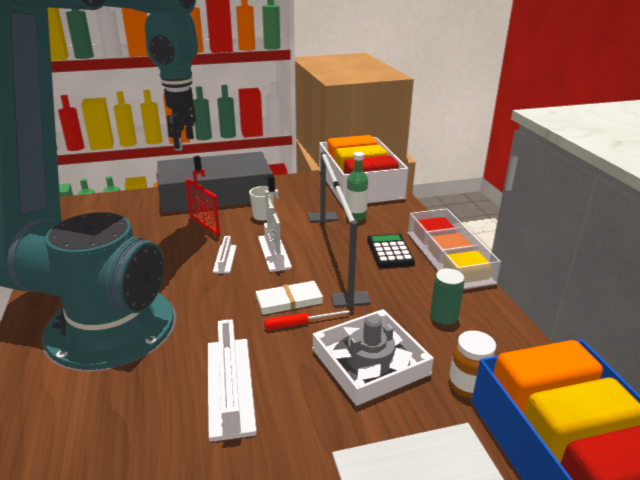

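The pictures show these candidates.
- **Grille:** a red one at top (165,365) / side (203,205), and a steel one with a black knob in a white stand at top (256,286) / side (272,220).
- **Stands:** small and empty at top (257,342), large at top (457,356), and medium with the steel grille at top (256,286).

I choose the steel grille at (256,286). The rail runs from (163,198) to (367,213) with its band at (265,206). The fan is at (450,235) with the cap at (453,232). Next I'll measure these and check the choice in one close crop.

```bash
cat > m.py <<'E'
from h import *
T,S=load("top"),load("side")
a=cv2.resize(T["img"][255:310,200:310],None,fx=5,fy=5,interpolation=2)
b=cv2.resize(S["img"][165:280,225:325],None,fx=4,fy=4,interpolation=2)
o=np.zeros((460,800,3),np.uint8); a=cv2.resize(a,(400,200)); o[:200,:400]=a; o[:460,400:]=b
d=cv2.resize(T["img"][185:285,395:505],(280,255),interpolation=2); o[205:460,:280]=d
cv2.imwrite('pics/crop1.png',o[...,::-1])
for n,c in (("top",T),("side",S)):
    W=pts(c); I=c["img"].astype(int); mx=I.max(-1)
    print(n)
    def st(name,m):
        p=W[m&np.isfinite(W[...,0])]
        v,u=np.nonzero(m); 
        if len(p): print(name,len(p),'px',u.mean().round(1),v.mean().round(1),'med',np.median(p,0).round(4),'lo',np.percentile(p,3,axis=0).round(4),'hi',np.percentile(p,97,axis=0).round(4))
    # rail bar by height
    st('bar',(abs(W[...,2]-.213)<.008)&(W[...,0]>.4)&(W[...,0]<.6)&(W[...,1]>-.1)&(W[...,1]<.5)&(mx>110))
    st('band',(abs(W[...,2]-.213)<.012)&(W[...,0]>.4)&(W[...,0]<.6)&(W[...,1]>-.1)&(W[...,1]<.5)&(mx<75))
    box=(W[...,0]>.2)&(W[...,0]<.4)&(W[...,1]>.08)&(W[...,1]<.36)
    st('knob',box&(mx<70)&(W[...,2]>.17))
    st('knobtop',box&(mx<70)&(W[...,2]>.228))
    st('grille',box&(W[...,2]>.07)&(W[...,2]<.15)&(mx>90))
    st('standtop',box&(abs(W[...,2]-.05)<.008)&(mx>120))
    f=(W[...,0]>.3)&(W[...,0]<.55)&(W[...,1]>-.42)&(W[...,1]<-.1)
    st('fantop',f&(abs(W[...,2]-.05)<.006)&(mx>150))
    st('capknob',f&(W[...,2]>.1)); st('captop',f&(W[...,2]>.114))
    m=(f&(abs(W[...,2]-.05)<.008)); 
    if n=="top":
        p=W[m][:,:2].astype(np.float32)*1000; print(cv2.minAreaRect(p))
        m=box&(abs(W[...,2]-.05)<.008)&(mx>120); print('stand',cv2.minAreaRect(W[m][:,:2].astype(np.float32)*1000))
        m=(abs(W[...,2]-.213)<.008)&(W[...,0]>.4)&(W[...,0]<.6)&(W[...,1]>-.1)&(W[...,1]<.5)&(mx>110)
        print('bar',cv2.minAreaRect(W[m][:,:2].astype(np.float32)*1000), cv2.fitLine(W[m][:,:2].astype(np.float32),2,0,.01,.01).ravel())
E
python3 m.py
```

```text
top
bar 982 px 273.7 206.6 med [0.5791 0.1384 0.2146] lo [ 0.5584 -0.0345  0.2099] hi [0.5987 0.3519 0.2187]
band 109 px 261.5 214.6 med [0.5801 0.1727 0.2153] lo [ 0.4136 -0.0409  0.2022] hi [0.5977 0.382  0.2225]
knob 218 px 45.9 472.2 med [0.203  0.3526 0.6779] lo [0.2002 0.3444 0.6575] hi [0.2062 0.3596 0.6895]
knobtop 218 px 45.9 472.2 med [0.203  0.3526 0.6779] lo [0.2002 0.3444 0.6575] hi [0.2062 0.3596 0.6895]
grille 48 px 188.9 349.2 med [0.279  0.3525 0.1178] lo [0.2729 0.3499 0.0751] hi [0.2835 0.3596 0.1309]
standtop 9 px 208.3 345.8 med [0.2799 0.3506 0.0471] lo [0.2743 0.2255 0.0426] hi [0.2897 0.3544 0.0546]
fantop 632 px 453.3 254.5 med [ 0.4801 -0.2638  0.0495] lo [ 0.433  -0.3638  0.0445] hi [ 0.5444 -0.1727  0.0557]
capknob 201 px 457.0 230.8 med [ 0.5318 -0.2603  0.1165] lo [ 0.5176 -0.2777  0.1053] hi [ 0.5476 -0.2463  0.121 ]
captop 153 px 457.7 230.5 med [ 0.5331 -0.2624  0.1175] lo [ 0.5199 -0.2768  0.1144] hi [ 0.5457 -0.2469  0.1212]
((507.3797912597656, -268.868896484375), (126.11544036865234, 180.61903381347656), 13.475214004516602)
stand ((283.41622924804
[... 505 characters left out ...]
2061 0.3593 0.6399] hi [0.2083 0.36   0.64  ]
knobtop 2 px 163.5 1.0 med [0.2072 0.3596 0.64  ] lo [0.2061 0.3593 0.6399] hi [0.2083 0.36   0.64  ]
grille 79 px 214.7 203.8 med [0.2786 0.3515 0.1038] lo [0.2734 0.3452 0.0749] hi [0.2838 0.3565 0.13  ]
standtop 23 px 216.8 221.4 med [0.2801 0.3509 0.0493] lo [0.2743 0.3099 0.0423] hi [0.2844 0.3561 0.0573]
fantop 739 px 348.0 356.6 med [ 0.473  -0.2875  0.0485] lo [ 0.4326 -0.3692  0.0442] hi [ 0.5423 -0.1777  0.0521]
capknob 250 px 372.4 323.1 med [ 0.5315 -0.2733  0.1144] lo [ 0.5175 -0.2829  0.1011] hi [ 0.548  -0.2542  0.1198]
captop 133 px 372.8 320.0 med [ 0.534  -0.2683  0.1174] lo [ 0.5198 -0.2806  0.1144] hi [ 0.548  -0.2532  0.12  ]
```

View pics/crop1.png

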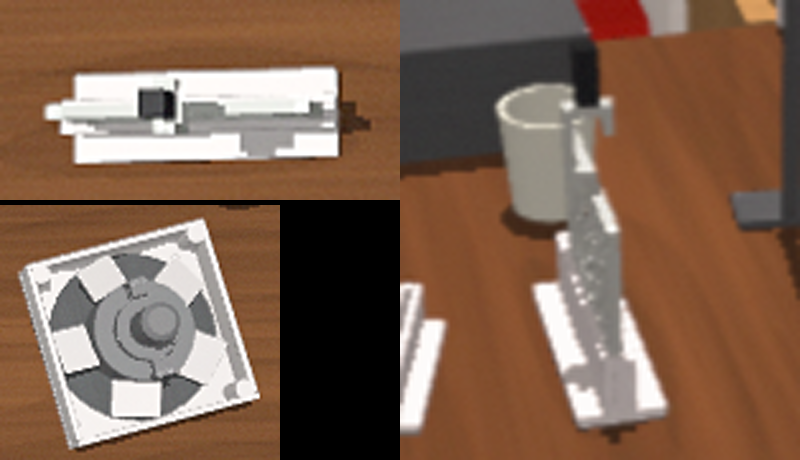

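The crop shows the steel grille with a black knob (about (155,103) in the crop), its hook lip on the far, +x side, standing in the white slotted stand. This confirms the choice. The fan is turned about 13-15°, with claws at its ±x. My boxes missed the grille and clipped the fan, so I'll measure those two again.

```bash
cat > m2.py <<'E'
from h import *
T,S=load("top"),load("side")
def line(p): 
    l=cv2.fitLine(p.astype(np.float32),2,0,.01,.01).ravel(); return l.round(4)
for n,c in (("top",T),("side",S)):
    W=pts(c); I=c["img"].astype(int); mx=I.max(-1); x,y,z=W[...,0],W[...,1],W[...,2]
    print(n)
    def st(name,m):
        p=W[m]; v,u=np.nonzero(m)
        if len(p): print(name,len(p),'px',u.mean().round(1),v.mean().round(1),'med',np.median(p,0).round(4),'lo',np.percentile(p,3,axis=0).round(4),'hi',np.percentile(p,97,axis=0).round(4))
        return p
    g=(x>.33)&(x<.48)&(y>.08)&(y<.34)
    st('knob',g&(mx<70)&(z>.17)); st('ktop',g&(mx<80)&(z>.228))
    p=st('wires',g&(z>.07)&(z<.17)&(mx>90)); print(line(p[:,:2]))
    p=st('gtop',g&(z>.128)&(z<.15)&(mx>90)); 
    if len(p)>5: print(line(p[:,:2]))
    p=st('stand',g&(abs(z-.05)<.01)&(mx>150)); print(cv2.minAreaRect((p[:,:2]*1000).astype(np.float32)))
    f=(x>.38)&(x<.65)&(y>-.42)&(y<-.12)
    p=st('fan',f&(abs(z-.048)<.006)&(mx>150)); print(cv2.minAreaRect((p[:,:2]*1000).astype(np.float32)))
    for lo in (.07,.085): 
        p=st('claw',f&(z>lo-.008)&(z<lo+.008))
    p=st('captop',f&(z>.110)); print(cv2.minEnclosingCircle((p[:,:2]*1000).astype(np.float32)))
    b=(abs(z-.213)<.012)&(x>.5)&(x<.65)&(y>-.1)&(y<.42)
    p=st('bar',b&(mx>110)&(z>.206)); print(line(p[:,:2]))
    p=p[np.argsort(p[:,1])]; print('ends',p[:8].mean(0).round(4),p[-8:].mean(0).round(4))
    st('band',b&(mx<80)&(y>.07)&(y<.3))
# band pixels by ray at z
for n,c,(u0,u1,v0,v1) in (("top",T,(250,280,198,214)),("side",S,(330,352,180,215))):
    m=c["img"][v0:v1,u0:u1].max(-1)<60; v,u=np.nonzero(m); print(n,'bandpx',len(u),u.mean()+u0,v.mean()+v0,ray(c,u.mean()+u0,v.mean()+v0,.213).round(4))
E
python3 m2.py
```

```text
top
knob 33 px 243.6 283.5 med [0.4174 0.2081 0.233 ] lo [0.4111 0.2073 0.2103] hi [0.425  0.2227 0.2376]
ktop 31 px 241.2 282.8 med [0.4206 0.2164 0.2347] lo [0.4125 0.2078 0.2307] hi [0.4249 0.2227 0.2376]
wires 254 px 250.2 284.9 med [0.4187 0.2052 0.1397] lo [0.4111 0.1365 0.0909] hi [0.4228 0.2918 0.1456]
[ 0.0076 -1.      0.4182  0.212 ]
gtop 233 px 249.4 284.8 med [0.4188 0.2052 0.1398] lo [0.4133 0.1389 0.135 ] hi [0.4228 0.291  0.1447]
[ 0.0071 -1.      0.4185  0.2134]
stand 267 px 256.0 286.3 med [0.4132 0.1986 0.0498] lo [0.4084 0.1269 0.0442] hi [0.4297 0.3017 0.0549]
((419.26446533203125, 215.50888061523438), (22.209810256958008, 178.5648956298828), 0.023698462173342705)
fan 1144 px 450.5 234.8 med [ 0.5243 -0.2699  0.0486] lo [ 0.4353 -0.3614  0.0425] hi [ 0.632  -0.1638  0.0531]
((533.9832763671875, -262.6856384277344), (179.9031982421875, 181.01145935058594), 13.448310852050781)
claw 315 px 449.5 234.5 med [ 0.5246 -0.2516  0.0707] lo [ 0.4952 -0.2887  0.0626] hi [ 0.5674 -0.2342  0.077 ]
claw 126 px 452.8 233.1 med [ 0.5242 -0.2588  0.0817] lo [ 0.4889 -0.2782  0.077
[... 1527 characters left out ...]
371.0 335.0 med [ 0.5278 -0.275   0.0813] lo [ 0.4896 -0.2832  0.0775] hi [ 0.578  -0.2504  0.0916]
captop 180 px 372.5 321.1 med [ 0.5324 -0.2698  0.1165] lo [ 0.5187 -0.2813  0.1112] hi [ 0.548  -0.2535  0.12  ]
((532.364013671875, -266.19482421875), 18.882118225097656)
bar 323 px 337.7 188.8 med [0.5766 0.1235 0.2149] lo [ 0.5595 -0.0287  0.2103] hi [0.6038 0.3697 0.218 ]
[0.1037 0.9946 0.5789 0.1471]
ends [ 0.5601 -0.0372  0.2176] [0.6061 0.3833 0.2165]
band 17 px 335.3 183.5 med [0.5801 0.1677 0.2157] lo [0.5752 0.1595 0.2124] hi [0.5879 0.1805 0.2174]
top bandpx 74 264.0 205.32432432432432 [0.5823 0.1712 0.213 ]
side bandpx 13 335.46153846153845 183.3846153846154 [0.5826 0.174  0.213 ]
```

```bash
python3 - <<'E'
from h import *
from scipy.spatial.transform import Rotation as Ro
o=r.get_obs();q=o["ee_rot"];M=Ro.from_quat(np.r_[q[1:],q[0]]).as_matrix();print(M.round(3))
print("jaw yaw",np.degrees(np.arctan2(M[1,1],M[0,1])), "tcp->grasp",r.tcp_to_grasp)
print("to knob",((np.array([.4188,.2140,.216])-o["ee_pos"])*100).round(2))
E
```

```text
[[-0.001  0.411  0.912]
 [-0.001  0.912 -0.411]
 [-1.    -0.001 -0.   ]]
jaw yaw 65.71866372853772 tcp->grasp 0.0187
to knob [ 20.3  -26.44  -1.49]
```

Request:
arm_command(series=[[0,0,3,0,0,0],[0,0,6,0,0,0],[1,-1.5,8,0,0,2],[3,-4,8,0,0,5],[5.2,-7,8,0,0,8],[7.5,-10,8,0,0,11],[9.8,-13,8,0,0,14],[12,-16,8,0,0,17],[14.5,-19,8,0,0,20],[17,-22,8,0,0,22.5],[19,-25,8,0,0,24],[20.3,-26.4,7,0,0,24.3],[20.3,-26.4,6,0,0,24.3],[20.3,-26.4,6,0,0,24.3],[20.3,-26.4,6,0,0,24.3]], fingers=5)

```text
clock: 1.35
ee_pos: [0.4184, 0.2142, 0.2907]
ee_rot: [0.707, -0.0, 0.708, -0.0]
contact_force: [0.3, 0.7, -0.5]
opening: 0.586
```

```bash
python3 - <<'E'
from h import *
for n in("side","top"): snap(n)
S,T=load("side"),load("top")
o=np.hstack([cv2.resize(S["img"][120:270,210:340],(390,450)),cv2.resize(T["img"][210:340,190:310],(400,433))[:450] if 0 else cv2.resize(T["img"][210:340,190:310],(400,450))])
cv2.imwrite('pics/hover.png',o[...,::-1])
W=pts(S);x,y,z=W[...,0],W[...,1],W[...,2];m=(S["img"].max(-1)<70)&(x>.38)&(x<.46)&(y>.17)&(y<.26)&(z>.19)&(z<.242)
p=W[m];print(len(p),np.percentile(p,[3,50,97],axis=0).round(4));print(r.get_obs()["ee_pos"],r.get_obs()["contact_force"],r.get_obs()["opening"])
E
```

```text
102 [[0.4114 0.2021 0.1956]
 [0.4191 0.207  0.2162]
 [0.4268 0.2148 0.2357]]
[0.41847755 0.21481557 0.2913701 ] [0.50559437 0.86039225 0.27016191] 0.5853757159511598
```

View pics/hover.png

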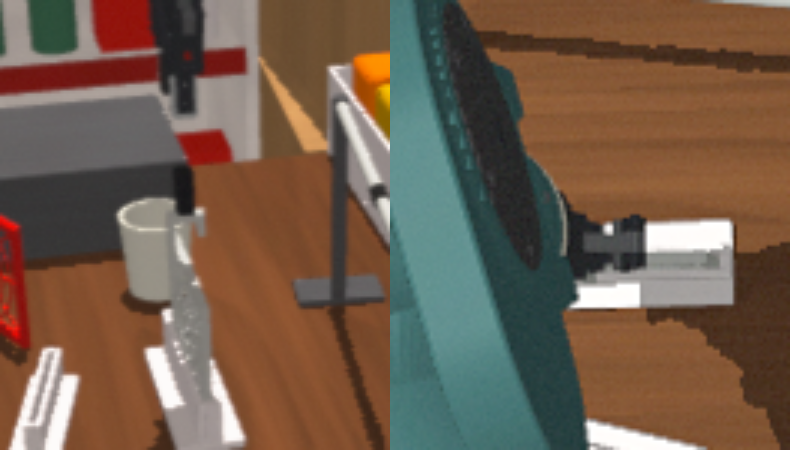

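The picture shows the gripper directly above the black knob (side (183,100) over (183,188) in the crop). It is aligned within 1 mm, so I'll descend and grip.

Request:
arm_command(series=[[0,0,-2.5,0,0,0],[0.05,0,-5,0,0,0],[0.05,0,-7.5,0,0,0],[0.05,0,-9,0,0,0],[0.05,0,-9,0,0,0],[0.05,0,-9,0,0,0]])

```text
clock: 1.95
ee_pos: [0.4186, 0.2153, 0.2019]
ee_rot: [0.707, -0.001, 0.707, 0.0]
contact_force: [-0.6, -0.6, 0.6]
opening: 0.588
```

Request:
arm_command(series=[[0,0,0,0,0,0],[0,0,0,0,0,0],[0,0,0,0,0,0],[0,0,0,0,0,0],[0,0,0,0,0,0],[0,0,0,0,0,0],[0,0,0,0,0,0],[0,0,0,0,0,0]], fingers=0)

```text
clock: 2.62
ee_pos: [0.4193, 0.2158, 0.2031]
ee_rot: [0.708, -0.001, 0.706, 0.001]
contact_force: [-1.0, 2.4, 7.2]
opening: 0.176
```

Request:
arm_command(series=[[0,0,1,0,0,0],[0,0,2,0,0,0],[0,0,3,0,0,0],[0,0,4,0,0,0],[0,0,5,0,0,0],[0,0,6,0,0,0],[0,0,7,0,0,0],[0,0,7,0,0,0],[0,0,7,0,0,0]])

```text
clock: 3.37
ee_pos: [0.4196, 0.2158, 0.2734]
ee_rot: [0.708, -0.001, 0.706, 0.001]
contact_force: [0.1, -0.3, -1.9]
opening: 0.181
```

```bash
cat > g.py <<'E'
from h import *
import sys
S=snap("side");T=snap("top");o=r.get_obs();e=o["ee_pos"]
W=pts(S);x,y,z=W[...,0],W[...,1],W[...,2];mx=S["img"].max(-1).astype(int)
near=(abs(x-e[0])<.05)&(abs(y-e[1])<.1)
m=near&(mx>90)&(z<e[2])&(z>.052)&(z>e[2]-.21)
p=W[m];print('grille',len(p),np.percentile(p,[2,50,98],axis=0).round(4))
for lo,hi in((-.08,-.06),(-.10,-.08),(-.14,-.1),(-.19,-.15)):
    q=p[(p[:,2]>e[2]+lo)&(p[:,2]<e[2]+hi)]
    if len(q)>3: print(lo,len(q),q.mean(0).round(4), cv2.fitLine(q[:,:2].astype(np.float32),2,0,.01,.01).ravel().round(3))
print(e,o["contact_force"].round(1),o["opening"],o["clock"])
u,v=proj(S,e).astype(int);u0,v0=max(u-65,0),max(v-50,0)
cv2.imwrite('pics/'+sys.argv[1],cv2.resize(S["img"][v0:v0+150,u0:u0+130],None,fx=4,fy=4,interpolation=2)[...,::-1])
E
python3 g.py lift.png
```

```text
grille 716 [[0.4043 0.1307 0.0838]
 [0.4191 0.207  0.1575]
 [0.4316 0.2901 0.2619]]
-0.08 111 [0.4185 0.1829 0.2074] [ 0.01  -1.     0.419  0.183]
-0.1 55 [0.4196 0.178  0.1824] [ 0.    -1.     0.42   0.178]
-0.14 183 [0.4195 0.2024 0.1529] [ 0.009 -1.     0.42   0.202]
-0.19 190 [0.4191 0.2085 0.0997] [ 0.008 -1.     0.419  0.209]
[0.41918901 0.21571679 0.27266491] [ 0.6  1.1 -2.7] 0.17778988394318432 3.4667
```

View pics/lift.png

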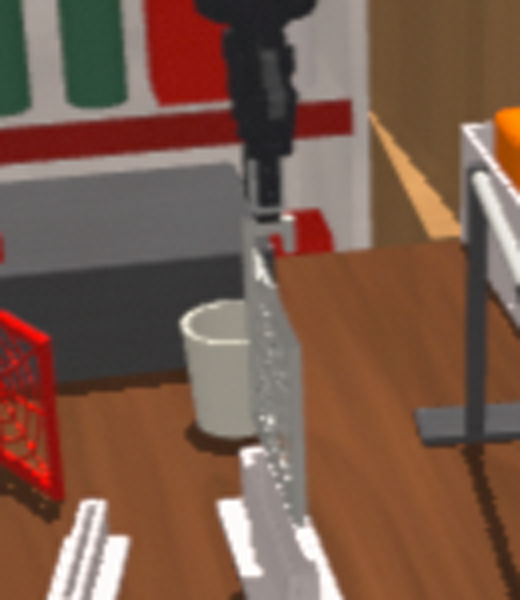

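The grille hangs upright from the fingers at (262,190), clear of the slot, with its hook lip on the right (+x) side. Next I move it to just in front of the rail, 110 mm to the -y side of the band.

Request:
arm_command(series=[[0.6,-1,0,0,0,-0.5],[1.6,-2.4,0,0,0,-1],[2.8,-4,0,0,0,-2],[4,-5.8,0,0,0,-2.8],[5.2,-7.6,0,0,0,-3.5],[6.4,-9.3,0,0,0,-4.3],[7.6,-11,0,0,0,-5],[8.7,-12.7,0,0,0,-5.8],[9.6,-14,-0.6,0,0,-6.3],[10.1,-14.7,-1.2,0,0,-6.5],[10.2,-14.85,-1.7,0,0,-6.5],[10.2,-14.85,-1.7,0,0,-6.5],[10.2,-14.85,-1.7,0,0,-6.5]])

```text
clock: 4.55
ee_pos: [0.5205, 0.0676, 0.2553]
ee_rot: [0.706, 0.039, 0.706, -0.039]
contact_force: [0.3, 1.0, -1.8]
opening: 0.175
```

```bash
cat >> g.py <<'E'
x,y,z=[pts(T)[...,i] for i in range(3)];WT=pts(T);mT=T["img"].max(-1)
b=(abs(z-.213)<.008)&(x>.5)&(x<.65)&(y>-.03)&(y<.38)&(mT>110)&(abs(x-(.5818+(y-.1728)*.1044))<.012)
print('bar seen top',b.sum(),WT[b].mean(0).round(4),cv2.fitLine(WT[b][:,:2].astype(np.float32),2,0,.01,.01).ravel().round(4))
E
python3 g.py pre.png
```

```text
grille 905 [[ 0.5053 -0.0174  0.0654]
 [ 0.519   0.0563  0.1546]
 [ 0.569   0.1412  0.2438]]
-0.08 147 [0.5168 0.0419 0.1907] [0.106 0.994 0.517 0.042]
-0.1 63 [0.5154 0.0186 0.1654] [0.101 0.995 0.515 0.019]
-0.14 187 [0.519  0.0562 0.1354] [0.101 0.995 0.519 0.056]
-0.19 207 [0.519  0.0596 0.0826] [0.103 0.995 0.519 0.06 ]
[0.52078886 0.06785534 0.25592155] [-0.5  0.6 -2. ] 0.17721994185724724 4.65
bar seen top 473 [0.5939 0.2892 0.2145] [0.105  0.9945 0.5939 0.2892]
```

View pics/pre.png

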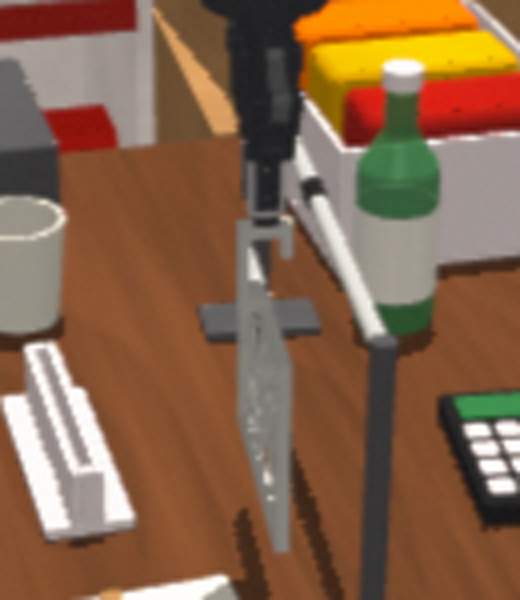

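The picture shows the grille parallel to the rail, with the lip at (287,245) just above bar level. The bar is to its right and the band is far behind at (315,190). Now I travel +x until the bar is under the mouth.

Request:
arm_command(series=[[1,-0.1,0,0,0,0],[2,-0.2,0,0,0,0],[3,-0.3,0,0,0,0],[4,-0.4,0,0,0,0],[5,-0.5,0,0,0,0],[5,-0.5,0,0,0,0],[5,-0.5,0,0,0,0]])

```text
clock: 5.23
ee_pos: [0.5714, 0.0629, 0.2556]
ee_rot: [0.707, 0.039, 0.706, -0.039]
contact_force: [-0.5, -1.0, -2.0]
opening: 0.177
```

```bash
python3 g.py under.png
```

```text
grille 886 [[ 0.5561 -0.0196  0.0669]
 [ 0.5697  0.0565  0.1572]
 [ 0.584   0.1418  0.2455]]
-0.08 94 [0.5653 0.0375 0.1892] [0.094 0.996 0.565 0.038]
-0.1 60 [0.5687 0.0452 0.1648] [0.111 0.994 0.569 0.045]
-0.14 168 [0.5711 0.0648 0.1355] [0.113 0.994 0.571 0.065]
-0.19 212 [0.5714 0.0692 0.0829] [0.117 0.993 0.571 0.069]
[0.57070459 0.06299491 0.2558444 ] [-0.3 -0.6 -1.9] 0.1834268744295872 5.3333
bar seen top 505 [0.5933 0.2841 0.2147] [0.1051 0.9945 0.5933 0.2841]
```

View pics/under.png

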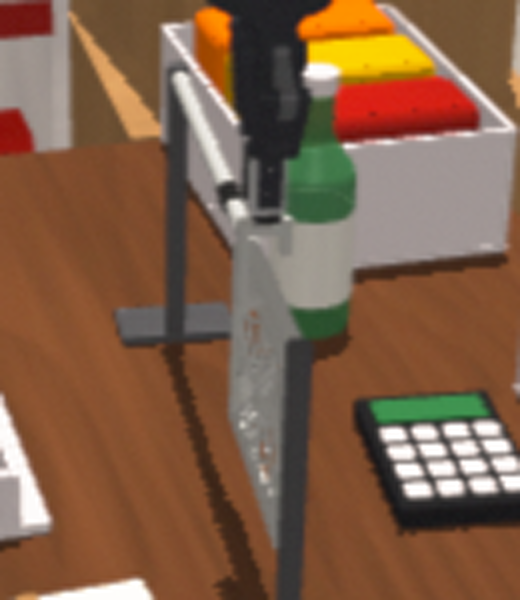

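No contact force, and the lip at (285,240) is beyond the bar. I'll lower gently.

Request:
arm_command(series=[[0,0,-0.5,0,0,0],[0,0,-1,0,0,0],[0,0,-1.5,0,0,0],[0,0,-1.9,0,0,0],[0,0,-1.9,0,0,0]])

```text
clock: 5.75
ee_pos: [0.5702, 0.063, 0.2359]
ee_rot: [0.706, 0.039, 0.706, -0.039]
contact_force: [-0.9, -0.3, -1.2]
opening: 0.176
```

Request:
arm_command(series=[[0,0,-0.1,0,0,0],[0,0,-0.2,0,0,0],[0,0,-0.2,0,0,0]])

```text
clock: 6.0
ee_pos: [0.5701, 0.063, 0.2341]
ee_rot: [0.706, 0.039, 0.706, -0.039]
contact_force: [-1.3, -0.5, -0.4]
opening: 0.178
```

Request:
arm_command(series=[[0,0,-0.1,0,0,0],[0,0,-0.15,0,0,0],[0,0,-0.15,0,0,0]])

```text
clock: 6.25
ee_pos: [0.5702, 0.063, 0.2338]
ee_rot: [0.707, 0.039, 0.705, -0.039]
contact_force: [-4.4, 0.6, 12.6]
opening: 0.18
```

Contact felt, so the hook rests on the bar. Now I slide along it with light pressure.

Request:
arm_command(series=[[0,0,-0.04,0,0,0],[0.05,0.5,-0.04,0,0,0],[0.13,1.2,-0.04,0,0,0],[0.21,2,-0.04,0,0,0],[0.29,2.8,-0.04,0,0,0],[0.38,3.6,-0.04,0,0,0],[0.46,4.4,-0.04,0,0,0],[0.54,5.2,-0.04,0,0,0],[0.63,6,-0.04,0,0,0],[0.71,6.8,-0.04,0,0,0],[0.79,7.6,-0.04,0,0,0],[0.84,8,-0.04,0,0,0],[0.84,8,-0.04,0,0,0]])

```text
clock: 7.33
ee_pos: [0.5792, 0.1445, 0.2339]
ee_rot: [0.707, 0.039, 0.705, -0.038]
contact_force: [0.6, 3.1, 5.9]
opening: 0.176
```

```bash
python3 - <<'E'
from h import *
T=snap("top");S=snap("side")
a=cv2.resize(T["img"][180:250,210:310],(500,350),interpolation=2);b=cv2.resize(S["img"][140:240,290:380],(300,350),interpolation=2)
cv2.imwrite('pics/slide.png',np.hstack([a,b])[...,::-1])
for n,c in (("top",T),("side",S)):
    W=pts(c);x,y,z=[W[...,i] for i in range(3)]
    m=(abs(z-.213)<.012)&(abs(x-.5815)<.015)&(y>.158)&(y<.2)&(c["img"].max(-1)<80);p=W[m];v,u=np.nonzero(m)
    if len(p): print(n,len(p),np.percentile(p,[3,50,97],axis=0).round(4),p.mean(0),'px',u.mean(),v.mean(), ray(c,u.mean(),v.mean(),.215))
o=r.get_obs();print(o["ee_pos"],o["contact_force"])
E
```

```text
side 1 [[0.5788 0.1745 0.2143]
 [0.5788 0.1745 0.2143]
 [0.5788 0.1745 0.2143]] [0.5787705  0.17453209 0.214294  ] px 334.0 183.0 [0.57832971 0.17305357 0.215     ]
[0.57918794 0.14441227 0.23391971] [0.73711984 3.89626287 4.99662378]
```

View pics/slide.png

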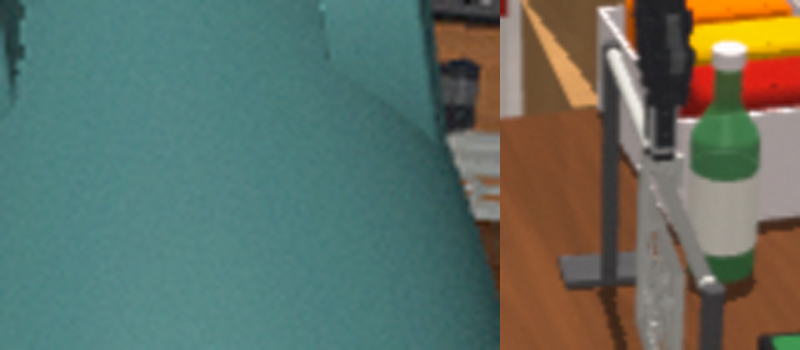

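The side half shows the hook over the bar at (655,160), with the bar running from the front post through the hook. The top view is blocked by the arm. I'll slide the last 27 mm.

Request:
arm_command(series=[[0.06,0.6,-0.03,0,0,0],[0.13,1.3,-0.03,0,0,0],[0.21,2,-0.03,0,0,0],[0.28,2.7,-0.03,0,0,0],[0.28,2.7,-0.03,0,0,0],[0.28,2.7,-0.03,0,0,0]])

```text
clock: 7.93
ee_pos: [0.5824, 0.1734, 0.2339]
ee_rot: [0.708, 0.04, 0.704, -0.037]
contact_force: [0.3, 4.5, 6.2]
opening: 0.175
```

Request:
arm_command(series=[[0,-0.1,0,0,0,0],[0,-0.15,0,0,0,0],[0,-0.15,0,0,0,0],[0,-0.15,0,0,0,0]])

```text
clock: 8.27
ee_pos: [0.5825, 0.1724, 0.234]
ee_rot: [0.708, 0.04, 0.704, -0.036]
contact_force: [0.2, 3.8, 3.6]
opening: 0.178
```

Request:
arm_command(series=[[0,0,0,0,0,0],[0,0,0,0,0,0],[0,0,0,0,0,0],[0,0,0,0,0,0],[0,0,0,0,0,0],[0,0,0,0,0,0]], fingers=4.5)

```text
clock: 8.77
ee_pos: [0.5824, 0.1724, 0.2339]
ee_rot: [0.708, 0.04, 0.704, -0.036]
contact_force: [0.4, 0.2, 0.6]
opening: 0.529
```

Request:
arm_command(series=[[0,0,1,0,0,0],[0,0,2.5,0,0,0],[0,0,4,0,0,0],[0,0,6,0,0,0],[0,0,8,0,0,0],[-0.5,-3,9,0,0,0],[-1,-6,9,0,0,0],[-1.5,-9,9,0,0,0],[-2,-12,9,0,0,0],[-2.5,-15,9,0,0,0],[-3,-18,9,0,0,0],[-3.5,-21,9,0,0,0],[-4,-24,9,0,0,0],[-4.5,-27,9,0,0,0],[-4.8,-30,9,0,0,0],[-4.8,-30,9,0,0,0]])

```text
clock: 10.1
ee_pos: [0.5339, -0.1319, 0.3236]
ee_rot: [0.707, 0.041, 0.705, -0.038]
contact_force: [-0.1, 0.2, 0.3]
opening: 0.527
```

```bash
cat > hang.py <<'E'
from h import *
import sys
T=snap("top");S=snap("side")
a=cv2.resize(T["img"][185:245,220:310],(540,360),interpolation=2);b=cv2.resize(S["img"][150:270,290:380],(260,360),interpolation=2)
cv2.imwrite('pics/'+sys.argv[1],np.hstack([a,b])[...,::-1])
for n,c in (("top",T),("side",S)):
    W=pts(c);x,y,z=[W[...,i] for i in range(3)];mx=c["img"].max(-1)
    def st(nm,m):
        p=W[m];v,u=np.nonzero(m)
        if len(p): print(n,nm,len(p),'lo',np.percentile(p,4,axis=0).round(4),'hi',np.percentile(p,96,axis=0).round(4),'mean',p.mean(0).round(4),'px',u.mean().round(1),v.mean().round(1))
    g=(abs(x-.582)<.05)&(abs(y-.172)<.1)
    st('knob',g&(z>.228)&(z<.28)&(mx<80)); st('ktop',g&(z>.257)&(z<.28)&(mx<90))
    st('band',g&(abs(z-.213)<.009)&(mx<80)&(abs(x-.5815)<.02))
    st('grille',g&(z>.05)&(z<.165)&(mx>70)&(abs(x-(.5815+(y-.1715)*.1044))<.02))
o=r.get_obs();print(o["ee_pos"],o["contact_force"],o["clock"])
E
python3 hang.py hang.png
```

```text
top knob 76 lo [0.5732 0.164  0.2359] hi [0.5888 0.179  0.2685] mean [0.5798 0.1703 0.258 ] px 261.8 202.1
top ktop 65 lo [0.5739 0.1648 0.2606] hi [0.5891 0.179  0.2685] mean [0.5811 0.1716 0.2651] px 260.8 200.8
top band 32 lo [0.5743 0.1579 0.2102] hi [0.5874 0.1664 0.2196] mean [0.5804 0.1622 0.2153] px 268.2 205.9
top grille 379 lo [0.5716 0.0946 0.0508] hi [0.5914 0.2467 0.149 ] mean [0.583  0.1747 0.0959] px 268.4 214.8
side knob 91 lo [0.5746 0.16   0.2292] hi [0.5885 0.1702 0.2661] mean [0.5813 0.1638 0.2485] px 336.4 172.4
side ktop 32 lo [0.5742 0.1604 0.2578] hi [0.5876 0.1714 0.2667] mean [0.5805 0.1649 0.2627] px 336.1 167.1
side band 9 lo [0.5752 0.1548 0.2122] hi [0.5849 0.1629 0.2178] mean [0.5788 0.1601 0.2157] px 335.6 184.8
side grille 432 lo [0.572  0.0888 0.0527] hi [0.5917 0.2436 0.1541] mean [0.5815 0.1526 0.1024] px 336.5 224.7
[ 0.53426328 -0.12850282  0.32378384] [-0.42834852 -0.90793573 -0.19433057] 10.2
```

View pics/hang.png

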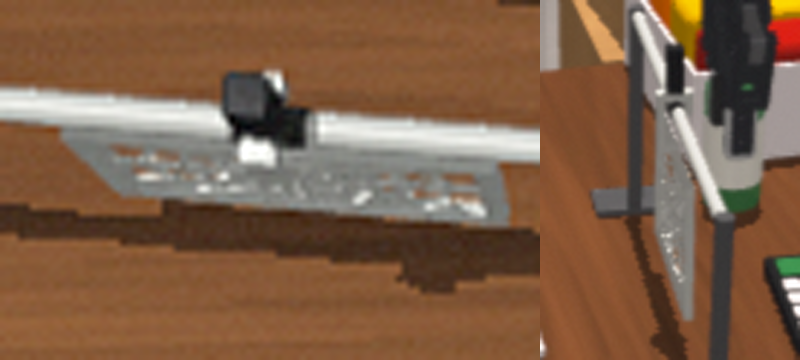

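The grille hangs freely on the bar. In the top half the knob is at (245,98), with the band showing at (290,125) where the hook does not cover it. The knob centre is at y≈0.172 and the band at y≈0.171, about 1 mm apart, and the knob top at z≈0.265 matches hanging. Next is the cap at (0.5345, -0.263).

Request:
arm_command(series=[[0,-1.5,0,0,0,3],[0,-4,0,0,0,7],[0,-7,0,0,0,11],[0,-10,-2,0,0,15],[0,-12.5,-4,0,0,18],[0,-13.3,-7,0,0,20],[0,-13.3,-10,0,0,20],[0,-13.3,-13,0,0,20],[0,-13.3,-15.5,0,0,20],[0,-13.3,-16.5,0,0,20],[0,-13.3,-16.5,0,0,20],[0,-13.3,-16.5,0,0,20]], fingers=7)

```text
clock: 11.2
ee_pos: [0.5348, -0.261, 0.1597]
ee_rot: [0.703, -0.083, 0.701, 0.087]
contact_force: [0.3, -0.2, 0.2]
opening: 0.82
```

```bash
python3 - <<'E'
from h import *
o=r.get_obs();print(o["ee_pos"],o["ee_rot"],o["joints"].round(3),o["opening"],o["contact_force"])
T=load("top");W=pts(T);x,y,z=[W[...,i] for i in range(3)]
m=(z>.1155)&(z<.124)&(abs(x-.534)<.03)&(abs(y+.263)<.03);p=W[m];print(cv2.minEnclosingCircle((p[:,:2]*1000).astype(np.float32)),p.mean(0),np.percentile(p,[2,98],axis=0))
E
```

```text
[ 0.53476239 -0.26096325  0.15971378] [ 0.70335945 -0.08283757  0.70066077  0.08659046] [-0.594  0.411 -0.019  1.141  0.007 -0.834] 0.8203168532878442 [ 0.32663206 -0.1520959   0.16385993]<stdin>:4: RuntimeWarning: Mean of empty slice.
  ret = um.true_divide(
Traceback (most recent call last):
IndexError: index -1 is out of bounds for axis 0 with size 0
```

Request:
arm_command(series=[[0,-0.1,-2,0,0,0],[0,-0.2,-4,0,0,0],[0,-0.2,-6,0,0,0],[0,-0.2,-7.2,0,0,0],[0,-0.2,-7.6,0,0,0],[0,-0.2,-7.6,0,0,0]])

```text
clock: 11.7
ee_pos: [0.5353, -0.263, 0.0844]
ee_rot: [0.704, -0.083, 0.7, 0.087]
contact_force: [-0.8, -0.2, 0.6]
opening: 0.822
```

Request:
arm_command(series=[[0,0,0,0,0,0],[0,0,0,0,0,0],[0,0,0,0,0,0],[0,0,0,0,0,0],[0,0,0,0,0,0],[0,0,0,0,0,0],[0,0,0,0,0,0],[0,0,0,0,0,0]], fingers=0)

```text
clock: 12.37
ee_pos: [0.536, -0.2634, 0.0861]
ee_rot: [0.704, -0.084, 0.7, 0.086]
contact_force: [-1.2, 1.7, 10.4]
opening: 0.407
```

```bash
cat > s.py <<'E'
from h import *
from scipy.spatial.transform import Rotation as Ro
o=r.get_obs();q=o["ee_rot"];M=Ro.from_quat(np.r_[q[1:],q[0]]).as_matrix()
print("jaw yaw",np.degrees(np.arctan2(M[1,1],M[0,1])).round(2),"tilt",np.degrees(np.arccos(-M[2,0])).round(2),o["ee_pos"].round(4),"F",o["contact_force"].round(1),"M",o["ft_torque"].round(2),"op",o["opening"].round(3),"q",o["joints"].round(2),o["clock"])
E
python3 s.py
```

```text
Traceback (most recent call last):
  File "s.py", line 4, in <module>
    print("jaw yaw",np.degrees(np.arctan2(M[1,1],M[0,1])).round(2),"tilt",np.degrees(np.arccos(-M[2,0])).round(2),o["ee_pos"].round(4),"F",o["contact_force"].round(1),"M",o["ft_torque"].round(2),"op",o["opening"].round(3),"q",o["joints"].round(2),o["clock"])
                                                                                                                                                                                                        ^^^^^^^^^^^^^^^^^^
AttributeError: 'float' object has no attribute 'round'
```

Gripped: the opening is about 35 mm on a 36 mm knob. I'll try anticlockwise (+z) first, 14°.

Request:
arm_command(series=[[0,0,0,0,0,2],[0,0,0,0,0,5],[0,0,0,0,0,8],[0,0,0,0,0,11],[0,0,0,0,0,14],[0,0,0,0,0,14]])

```text
clock: 12.87
ee_pos: [0.5369, -0.264, 0.0868]
ee_rot: [0.689, -0.17, 0.684, 0.171]
contact_force: [3.7, -2.6, -1.1]
opening: 0.404
```

```bash
sed -i 's/o\["opening"\].round(3)/o["opening"]/' s.py; python3 s.py
```

```text
jaw yaw 117.9 tilt 0.45 [ 0.5369 -0.264   0.0868] F [ 3.7 -2.6 -1.1] M [-0.54 -0.84 -0.24] op 0.4037485753102993 q [-0.6   0.46 -0.15  0.96  0.01 -1.08] 12.8667
```

Torque is low (-0.24 Nm) at 14°. I'll go on a little and read it again.

Request:
arm_command(series=[[0,0,0,0,0,2],[0,0,0,0,0,5],[0,0,0,0,0,8],[0,0,0,0,0,10],[0,0,0,0,0,10]])

```text
clock: 13.28
ee_pos: [0.5362, -0.2648, 0.087]
ee_rot: [0.671, -0.229, 0.667, 0.23]
contact_force: [-4.3, -4.9, -2.5]
opening: 0.399
```

```bash
python3 s.py
```

```text
jaw yaw 127.84 tilt 0.33 [ 0.5362 -0.2648  0.087 ] F [-4.3 -4.9 -2.5] M [-1.35  0.7  -0.85] op 0.3992197439681298 q [-0.6   0.46 -0.14  0.96  0.01 -1.26] 13.2833
```

Request:
arm_command(series=[[-0.05,0.1,0,0,0,-3],[-0.05,0.1,0,0,0,-6],[-0.05,0.1,0,0,0,-9],[-0.05,0.1,0,0,0,-12],[-0.05,0.1,0,0,0,-12]])

```text
clock: 13.7
ee_pos: [0.5351, -0.2638, 0.0871]
ee_rot: [0.691, -0.156, 0.688, 0.157]
contact_force: [-3.2, -1.3, -1.3]
opening: 0.402
```

```bash
python3 s.py
```

```text
jaw yaw 115.59 tilt 0.27 [ 0.5351 -0.2638  0.0871] F [-3.2 -1.3 -1.3] M [-0.37  0.75 -0.02] op 0.40234319598469126 q [-0.6   0.46 -0.15  0.96  0.   -1.04] 13.7
```

Request:
arm_command(series=[[0,0,0,0,0,-3],[0,0,0,0,0,-7],[0,0,0,0,0,-11],[0,0,0,0,0,-15],[0,0,0,0,0,-19],[0,0,0,0,0,-22],[0,0,0,0,0,-22]])

```text
clock: 14.28
ee_pos: [0.535, -0.2637, 0.0873]
ee_rot: [0.708, -0.021, 0.705, 0.022]
contact_force: [-1.9, -0.3, -0.8]
opening: 0.403
```

```bash
python3 s.py
```

```text
jaw yaw 93.49 tilt 0.26 [ 0.535  -0.2637  0.0873] F [-1.9 -0.3 -0.8] M [-0.22  0.29 -0.01] op 0.4030731019726119 q [-0.6   0.46 -0.15  0.96  0.   -0.66] 14.2833
```

Clockwise turns freely: the torque is about 0 well past the starting angle, while +z built up to 0.85 Nm and the fingers slipped. I'll continue clockwise about 43° more, so the cap ends near -65°.

Request:
arm_command(series=[[0,0,0,0,0,-3],[0,0,0,0,0,-7],[0,0,0,0,0,-11],[0,0,0,0,0,-15],[0,0,0,0,0,-19],[0,0,0,0,0,-23],[0,0,0,0,0,-27],[0,0,0,0,0,-31],[0,0,0,0,0,-35],[0,0,0,0,0,-39],[0,0,0,0,0,-43],[0,0,0,0,0,-43],[0,0,0,0,0,-43]])

```text
clock: 15.37
ee_pos: [0.5352, -0.2632, 0.0874]
ee_rot: [0.668, 0.238, 0.664, -0.238]
contact_force: [1.5, 4.4, -1.8]
opening: 0.399
```

```bash
python3 s.py
```

```text
jaw yaw 50.72 tilt 0.26 [ 0.5352 -0.2632  0.0874] F [ 1.5  4.4 -1.8] M [ 1.08 -0.29  0.04] op 0.3985212197838527 q [-0.59  0.46 -0.15  0.96  0.    0.09] 15.3667
```

Request:
arm_command(series=[[0,0,0.3,0,0,0],[0,0,0.7,0,0,0],[0,0,1.1,0,0,0],[0,0,1.5,0,0,0],[0,0,1.5,0,0,0]])

```text
clock: 15.78
ee_pos: [0.5354, -0.2637, 0.1035]
ee_rot: [0.668, 0.237, 0.664, -0.238]
contact_force: [-2.1, -0.7, -0.7]
opening: 0.401
```

```bash
python3 s.py; python3 - <<'E'
from h import *
S=snap("side");cv2.imwrite('pics/cap1.png',cv2.resize(S["img"][240:400,300:450],(600,600),interpolation=2)[...,::-1])
E
```

```text
jaw yaw 50.74 tilt 0.33 [ 0.5354 -0.2637  0.1035] F [-2.1 -0.7 -0.7] M [-0.11  0.38 -0.05] op 0.40059869633720147 q [-0.59  0.44 -0.12  1.    0.    0.09] 15.7833
```

View pics/cap1.png

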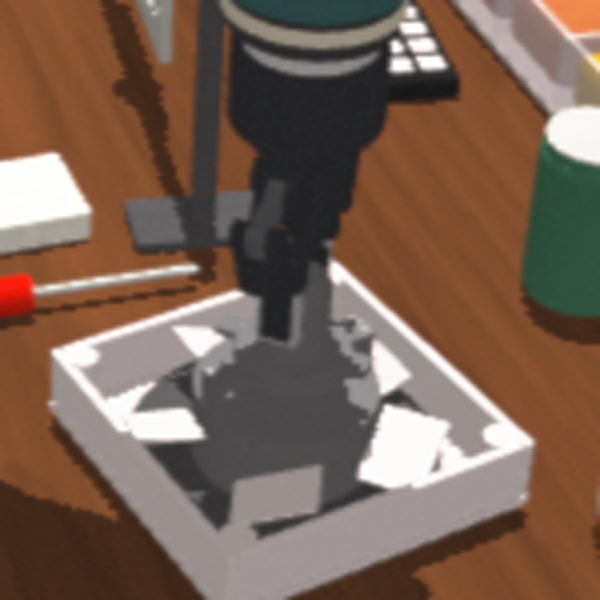

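The picture shows the gripper on the cap, raised 15 mm with no resistance, the ears no longer under the claws. I'll lift to 100 mm above the seat.

Request:
arm_command(series=[[0,0,0.8,0,0,0],[0,0,1.8,0,0,0],[0,0,2.8,0,0,0],[0,0,3.8,0,0,0],[0,0,4.8,0,0,0],[0,0,5.8,0,0,0],[0,0,6.8,0,0,0],[0,0,7.7,0,0,0],[0,0,8.3,0,0,0],[0,0,8.3,0,0,0],[0,0,8.3,0,0,0],[0,0,8.3,0,0,0],[0,0,8.3,0,0,0]])

```text
clock: 16.92
ee_pos: [0.5351, -0.2635, 0.1855]
ee_rot: [0.668, 0.237, 0.664, -0.238]
contact_force: [-0.2, -0.5, -1.3]
opening: 0.397
```

```bash
python3 s.py; python3 hang.py hang2.png; python3 - <<'E'
from h import *
S=load("side");cv2.imwrite('pics/cap2.png',cv2.resize(S["img"][130:400,220:480],(578,600),interpolation=2)[...,::-1])
W=pts(S);x,y,z=[W[...,i] for i in range(3)];m=(abs(x-.535)<.045)&(abs(y+.263)<.045)&(z>.13)&(z<.178);p=W[m]
print('cap z',np.percentile(p,[2,50],axis=0).round(4) if len(p) else None, len(p))
E
```

```text
jaw yaw 50.73 tilt 0.26 [ 0.5351 -0.2635  0.1855] F [-0.2 -0.5 -1.3] M [-0.03 -0.02  0.05] op 0.39727843559536175 q [-0.59  0.4   0.03  1.2   0.    0.09] 16.9167
top knob 74 lo [0.5735 0.1638 0.2359] hi [0.5887 0.1791 0.2675] mean [0.5797 0.1704 0.2572] px 261.8 202.2
top ktop 67 lo [0.5737 0.1651 0.26  ] hi [0.589  0.179  0.2676] mean [0.581  0.1717 0.2648] px 260.7 200.9
top band 30 lo [0.5745 0.158  0.211 ] hi [0.5871 0.165  0.2193] mean [0.5808 0.1614 0.2154] px 268.5 205.7
top grille 386 lo [0.5717 0.0949 0.0506] hi [0.5914 0.2466 0.1489] mean [0.5829 0.1737 0.0955] px 268.8 214.9
side knob 90 lo [0.5742 0.1597 0.2302] hi [0.5883 0.1687 0.266 ] mean [0.5813 0.1636 0.2488] px 336.4 172.3
side ktop 33 lo [0.5739 0.1604 0.2582] hi [0.5882 0.1735 0.2668] mean [0.5809 0.1655 0.2626] px 336.2 167.0
side band 9 lo [0.5753 0.1571 0.2124] hi [0.5848 0.1643 0.2181] mean [0.579  0.161  0.2153] px 335.6 184.8
side grille 434 lo [0.5722 0.0888 0.0528] hi [0.5914 0.2436 0.1522] mean [0.5816 0.1529 0.1018] px 336.5 224.9
[ 0.53517365 -0.26351568  0.18561904] [ 1.5042964   0.24731741 -0.38325856] 17.0167
cap z [[ 0.5055 -0.2967  0.1592]
 [ 0.5267 -0.283   0.1696]] 487
```

View pics/cap2.png

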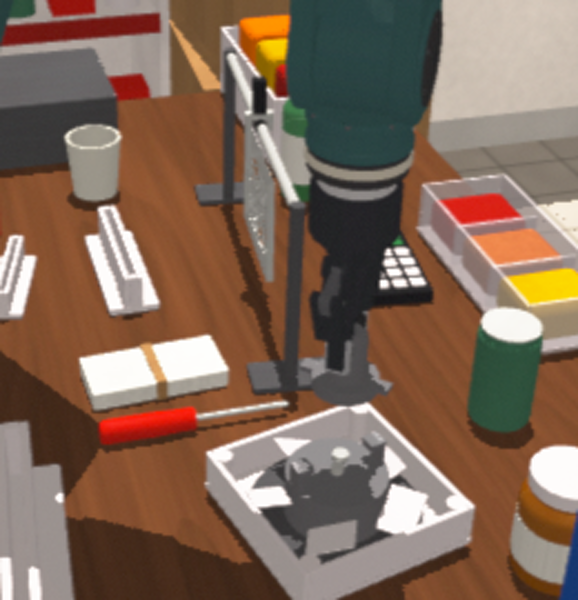

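The cap is held at (345,375) in the gripper, clear above the bare hub and claws, with its underside about 100 mm above the seat. The grille still hangs on the rail at the band, and the other things have not moved. I'll hand it in.

```bash
python3 -c "
from plant import r
print(r.hand_in())"
```

```text
the job is handed in; nothing more can be done
None
```

The job is done and handed in at about 17 s of the 51 s limit; the hand-in gave no verdict.

- **Grille:** I lifted the steel grille out of the stand by its knob and hooked it over the rail about 110 mm from the band. I then slid it along in contact with the bar and let go. It hangs with its hook about 1 mm from the band's centre, and it was still there in the last check.
- **Cap:** Anticlockwise was the wrong way: the torque rose to 0.85 Nm and the fingers slipped. Clockwise turned freely, to about 65° from locked. That figure is estimated, because the exact slip was not measured. The cap lifted off with no resistance and is held still with its underside about 100 mm above the seat (seen at z≈0.159, seat at 0.058).
- **Checks that disagreed or failed:** The two cameras put the cap's centre up to 3 mm apart in y, so I used the top view's value with the side view's bias removed. The arm hid the band from the top camera during the slide and the cap before the grasp. I therefore checked the hook's centring only after letting go, and made the cap grasp from the first measurement.
- **Other things:** In the last picture the things near the work had not moved. The bottle and calculator were partly hidden by the arm.

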